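# Pump up the heating circuit and hold the test pump's tank lid open

### The arm

A 7-joint arm with a two-finger parallel gripper is mounted at the origin on the work surface. World frame = base frame: x ahead of the robot, y to its left, z up, the work surface at z = 0. Lengths are in m, angles in rad, forces in N, time in s.
With the tool pointing down it reaches from about 0.4 to 0.85 m from the base axis. Payload 4.5 kg.
Tool frame: the origin (TCP) lies at the very end of the fingers, on their centre line; the grasp point (between the pads) lies 19 mm behind it (r.grip_point_offset is the distance from the TCP to the grasp point, in m); z points along the fingers, y is the line along which they close (so a half turn about z gives the same grasp; the last joint's range is limited). The gripper opens to 88 mm and grips with 3 to 60 N. Pads are 18 mm wide; open, the fingers measure 123 mm over their backs; the gripper's body (75 mm by 187 mm) begins 45 mm behind the grasp point.
Start: joints at [-1.219, 0.689, -0.195, 1.565, 0.157, 0.902, -0.215], TCP at [0.195, 0.594, 0.239] pointing down, gripper open.
Joint ranges: [-3.01, 3.01], [-0.46, 2.08], [-1.47, 1.51], [0.13, 2.56], [-1, 4.14], [0.04, 2.09], [-2.66, 2.66]. Speed limits (rad/s): [2.57, 2.57, 3.14, 3.14, 3.14, 3.14, 3.14].

### API

Orientations are given as a unit quaternion [x, y, z, w].
In Python, from plant import r gives the robot as it stands.
- The arm moves only by the tool carry_out, never from a script. Its argument "rows" is a list of rows, each a list of 3 entries, a list of its own where there are three numbers: the shift along the tool's x, y, z in cm, then the turn, a rotation vector about the tool's x, y, z in degrees, then the closure, from 0 (fully open) to 1 (shut). A call has 1 to 12 rows; each row is the pose to reach, as a shift and turn from the pose commanded when the call began, along the tool's axes at that moment; what a row does not reach only later rows make up. A row lasts 1/10 s, in which the tool goes at most 50 mm and 8.59 degrees, less where a joint would pass 70% of its speed; a pose out of reach is approached as far as the arm can. A call with a gripper value outside its range is refused whole. The fingers move at their own pace and stop on an object; "newtons" is the grip in N (left out, the last holds). Time passes only in rows, so rows that repeat a pose let the fingers close. It gives the time, the measured TCP pose, the force, the opening and the grip force at its end, in the units of the state.
- r.get_state(): the state, without advancing time (a new reading comes with each control period).
- r.snapshot(name): name is "scene" or "top"; returns a dict with "image" (384x512x3 uint8, red, green, blue), "fx", "fy", "cx", "cy" (pixels), "pose" (4x4, takes a point from camera to world coordinates). Camera axes: x right, y up, looking along -z (the intrinsics and any distortion apply to the point x, -y, -z); pixel columns grow to the right and rows downward; lengths in m; the calibration is good to about 2 mm. A picture is of the moment at which its call begins. There is no depth.
- r.finish_job(): hands the job in; it is judged then, once.
The state is a dict: "clock": time; "q": joint angles; "qd": joint speeds; "joint_torque": joint torques, N m; "tool_pos": TCP position; "eef_rot": TCP orientation; "contact_force": force on the tool from outside, world axes, zero at the start; "moment": the same for the moment, N m; "opening": opening from 0.0 (shut) to 1.0 (fully open); "finger_force": force on a finger pad.
Only numpy, scipy, OpenCV 4.12 (cv2) and the standard library are available. Lean on these libraries where they do the work, as an engineer would, in place of code of your own. Each camera call takes 0.05 s, during which the arm holds its last target. There are 200 camera calls.

### The job

Pressurise the boiler circuit with the hand test pump: push its sprung lever all the way down and let it come all the way back up, at least three full strokes. Then lift the pump's tank lid and hold it open at about 50 degrees from closed, so that the strainer inside can be inspected; it falls shut if let go, so finish while still holding it there, with the lever up. Leave the jar, the wrench and the brass tee where they are.

Things in the scene. Friction and masses are not known exactly. Their poses are not given: they have to be found in the camera images.
- pump: Hand test pump fixed to the worktop: grey tank 220 (x) x 360 (y) x 110 mm high. Origin: centre of its underside; x points away from the lid's hinge side (roughly away from the robot), y along its length, z up. The -y half is a fixed deck with lever, two cheeks 70 mm high, brass plunger and, at (55, -150) mm, a round gauge, top 197 mm above the worktop. The +y half is under the lid.
- lever (a joint): Pump lever, rad. 0 = up (its spring holds it there), 0.62 = fully down at its stop. It turns about the pump's x axis and points to the pump's -y: 35 degrees above level at 0, about level at 0.62. Pushing at the grip takes about 7 N at the top and 14 N at the bottom; it springs back up when released.
- lever_grip (a point): Centre of the lever's black rubber grip, on the lever's axis, 225 mm from the pivot. The grip is a round bar 28 mm thick, 128 mm long; this point is at its middle and moves with the lever: 289 mm above the worktop when up, 158 mm when down.
- lever_pivot (a point): Pivot of the lever, fixed on the pump, at (0, -30, 160) mm in the pump's frame; axes as the pump's.
- lid (a joint): Tank lid, rad from closed: 0 = closed, grows as it opens, stop at 1.3; 50 degrees = 0.873. It is hinged along the tank's edge nearer the robot (the pump's -x side), so its far edge rises and swings towards the robot. No stay: it falls shut from any angle by its own weight (0.35 to 0.75 kg).
- lid_handle (a point): Middle of the lid's handle: a level round dark steel bar 10 mm thick, 100 mm long, parallel to the hinge, on two end posts, its centre 37 mm above the lid's upper face. From the hinge it lies 175 mm along the lid and 42 mm off along its normal; closed it is 153 mm above the worktop. Moves with the lid.
- lid_hinge (a point): Middle of the lid's hinge line, fixed on the pump, at (-110, 96, 111) mm in the pump's frame; the hinge runs along the pump's y. The lid is a steel plate 226 mm (from the hinge) x 172 mm (along the hinge) x 5 mm, with a 12 mm lip turned down at its free edge.
- jar: Bystander: a jar with a yellow cap, 70 mm across, 100 mm high, standing on the worktop off the pump's +y end. Origin: centre of its underside.
- wrench: Bystander: a 170 mm steel wrench lying on the worktop between the pump and the robot. Origin: its middle, underside.
- tee: Bystander: a brass pipe tee 70 mm long, 28 mm high, lying on the worktop off the pump's -y end, below and beyond the lever. Origin: its middle, underside.

How it is judged:
By the outcome, as a careful person would: the job done as asked, in the order asked, and still so for the second after the job is handed in, while the arm keeps its last pose, push and grip.
It also fails if it takes over 67 s, if anything falls off the work surface, if the arm or the gripper's body presses on something with over 40 N, if the wrist force passes 120 N, or if a joint passes its speed limit or range.

## Working session

There is one attempt and no reset: what is moved stays moved. The work goes in short steps, Python scripts to look and compute and a tool call to move; the robot and the scene stay as the last step left them, time stands still between calls to the robot, and variables do not carry over. Pictures are saved under pics/ and viewed, at most 10 in all, crops included, and the job is handed in when it is done.

Besides the shell and the picture viewer there is one more tool, called after "Call:" as name([rows], argument=value, ...), one row to a line, values as JSON. carry_out: Moves the arm, as the interface text tells. Its arguments: {"type":"object","properties":{"rows":{"type":"array"},"newtons":{"type":"number"}},"required":["rows"]}

```bash
mkdir -p pics; ls; python3 - <<'E'
from plant import r
import cv2,numpy as np
for n in("scene","top"):
    s=r.snapshot(n);cv2.imwrite(f"pics/{n}0.png",s["image"][:,:,::-1])
    print(n,s["fx"],s["fy"],s["cx"],s["cy"],[k for k in s]);print(np.round(s["pose"],3))
st=r.get_state();print(st)
E
```

```text
pics
scene 489.2266382909203 489.2266382909203 253.3265298813687 196.03906940219855 ['image', 'fx', 'fy', 'cx', 'cy', 'pose']
[[ 0.757 -0.391  0.523  1.234]
 [ 0.653  0.48  -0.587 -0.679]
 [-0.021  0.785  0.619  1.003]
 [ 0.     0.     0.     1.   ]]
top 383.07872818519456 383.07872818519456 253.67331109180597 190.09320905938876 ['image', 'fx', 'fy', 'cx', 'cy', 'pose']
[[-0.007  0.999 -0.031  0.502]
 [-1.    -0.007 -0.018  0.094]
 [-0.018  0.031  0.999  1.06 ]
 [ 0.     0.     0.     1.   ]]
{'clock': 0.1, 'q': array([-1.21917515,  0.68987584, -0.19450003,  1.56621283,  0.15730556,
        0.90254179, -0.21512969]), 'qd': array([ 0.00059273, -0.00218675, -0.00015657, -0.00265597,  0.00076292,
       -0.00191045, -0.00024531]), 'joint_torque': array([-4.18455951e-03, -5.28497207e+01, -1.27186339e+00, -1.53837705e+01,
       -5.25989046e-02,  1.98318055e-03,  7.15034389e-05]), 'tool_pos': array([0.19518993, 0.59314375, 0.23801214]), 'eef_rot': array([ 1.58227133e-01,  9.87402398e-01, -8.21862595e-04, -5.84140450e-05]), 'contact_force': array([-0.40116567, -0.12018838, -0.00692498]), 'moment': array([-0.01831172,  0.0099555 , -0.04306747]), 'finger_force': 0.0, 'opening': 1.0037704560714096}
```

View pics/scene0.png

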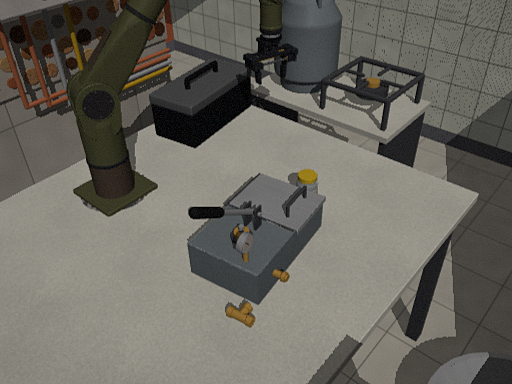

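View pics/top0.png

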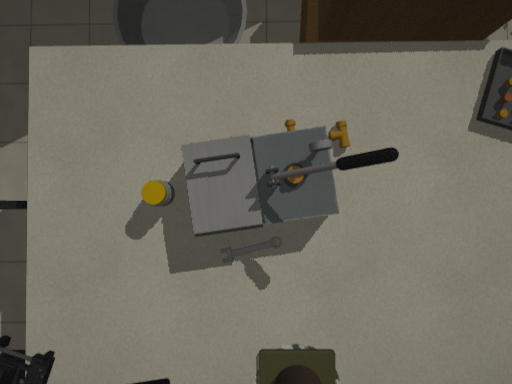

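The scene view shows the pump with its grip at about (207,212) and the lid handle at about (295,200). In the top view the grip runs (342,163)-(396,154), the handle (197,160)-(238,156), the lid corners are (183,145), (252,136), (263,225) and (195,234), and the far right deck corners are (325,127) and (338,213).

```bash
cat > h.py <<'E'
from plant import r
import cv2,numpy as np
from scipy.spatial.transform import Rotation as R
def ray(s,u,v):
    d=np.array([(u-s["cx"])/s["fx"],-(v-s["cy"])/s["fy"],-1.]);P=s["pose"]
    return P[:3,3],P[:3,:3]@d
def onz(s,u,v,z):
    o,d=ray(s,u,v);return o+d*(z-o[2])/d[2]
def proj(s,p):
    c=np.linalg.inv(s["pose"])@np.r_[p,1];return s["cx"]-s["fx"]*c[0]/c[2],s["cy"]+s["fy"]*c[1]/c[2]
def pumpT(x,y,yaw): 
    T=np.eye(4);T[:3,:3]=R.from_euler('z',yaw).as_matrix();T[:2,3]=x,y;return T
E
python3 - <<'E'
from h import *
s=r.snapshot("top");c=r.snapshot("scene")
im=s["image"].astype(int);m=((im.max(2)<45)).astype(np.uint8)
def comp(m,box):
    u0,v0,u1,v1=box;k=np.zeros_like(m);k[v0:v1,u0:u1]=m[v0:v1,u0:u1]
    n,l,st,ce=cv2.connectedComponentsWithStats(k);i=1+np.argmax(st[1:,4])
    v,u=np.nonzero(l==i);rect=cv2.minAreaRect(np.c_[u,v].astype(np.float32));return rect
g=comp(m,(325,140,410,180));h=comp((im.max(2)<70).astype(np.uint8),(188,148,245,166));print(g,h)
G=onz(s,*g[0],.289);H=onz(s,*h[0],.153);print("grip",G,"handle",H)
lid=[onz(s,*p,.113) for p in[(183,145),(252,136),(263,225),(195,234)]]
dk=[onz(s,*p,.110) for p in[(325,127),(338,213)]]
print(np.round(lid,3),np.round(dk,3))
for a,b in((lid[0],lid[1]),(lid[3],lid[2]),(lid[0],dk[0]),(lid[3],dk[1])):
    d=a-b;print("yaw",np.degrees(np.arctan2(-d[0],d[1])),np.hypot(*d[:2]))
# pump from handle & grip: handle local (-110+175, 96), grip local (0,-30-225cos35)
hl=np.array([.065,.096]);gl=np.array([0,-.03-.225*np.cos(np.radians(35))])
a=hl-gl;b=(H-G)[:2];yaw=np.arctan2(b[1],b[0])-np.arctan2(a[1],a[0]);print("yaw hg",np.degrees(yaw),np.hypot(*a),np.hypot(*b))
for yy in(yaw,):
    Rm=R.from_euler('z',yy).as_matrix()[:2,:2];o=((H[:2]-Rm@hl)+(G[:2]-Rm@gl))/2;print("origin",o)
T=pumpT(*o,yaw)
for n,p in dict(grip=[0,gl[1],.289],handle=[.065,.096,.153],pivot=[0,-.03,.16],c1=[.11,-.18,.11],c2=[-.11,-.18,.11]).items():
    w=(T@np.r_[p,1])[:3];print(n,w.round(3),"top",np.round(proj(s,w)),"scene",np.round(proj(c,w)))
print("jar",onz(s,155,193,.1))
E
```

```text
((366.4615478515625, 158.80770874023438), (12.747549057006836, 62.5610466003418), 78.69007110595703) ((216.9099884033203, 161.3699951171875), (11.455130577087402, 45.53767776489258), 81.8698959350586)
grip [ 0.58753938 -0.119062    0.289     ] handle [0.59965876 0.19731056 0.153     ]
[[0.646 0.286 0.113]
 [0.666 0.114 0.113]
 [0.446 0.089 0.113]
 [0.424 0.257 0.113]] [[ 0.688 -0.067  0.11 ]
 [ 0.474 -0.097  0.11 ]]
yaw 6.893553072566906 0.17331133569195717
yaw 7.188566713123888 0.16950791505492496
yaw 6.769915217379709 0.35611772941321035
yaw 7.971851750460901 0.35682073312615736
yaw hg 9.636835355714766 0.3170438546780505 0.3166045977977902
origin [0.55165506 0.09200355]
grip [ 0.588 -0.119  0.289] top [367. 159.] scene [205. 213.]
handle [0.6   0.198 0.153] top [217. 161.] scene [292. 196.]
pivot [0.557 0.062 0.16 ] top [274. 179.] scene [249. 211.]
c1 [ 0.69  -0.067  0.11 ] top [325. 126.] scene [256. 276.]
c2 [ 0.473 -0.104  0.11 ] top [341. 213.] scene [184. 245.]
jar [0.52684953 0.3598678  0.1       ]
```

```bash
cat >> h.py <<'E'
PX,PY,YAW=.558,.093,np.radians(7.6)
T=pumpT(PX,PY,YAW)
def down(tilt=0): # tool y along pump x, z down; tilt>0 leans with an opening lid (deg)
    B=np.array([[0,1,0],[1,0,0],[0,0,-1.]])
    return T[:3,:3]@R.from_euler('y',-tilt,degrees=True).as_matrix()@B
def rel(p,Rt=None,local=True):
    s=r.get_state();R0=R.from_quat(s["eef_rot"]).as_matrix()
    w=(T@np.r_[p,1])[:3] if local else np.array(p)
    d=R0.T@(w-s["tool_pos"])*100
    t=R.from_matrix(R0.T@Rt).as_rotvec(degrees=True) if Rt is not None else 0
    return d.round(2),np.round(t,1),w.round(3)
E
python3 - <<'E'
from h import *
s=r.get_state();print(R.from_quat(s["eef_rot"]).as_matrix().round(3))
D=down()
D2=D@np.diag([-1,-1,1]);
for d in(D,D2): print(rel([.40,.26,.42],d,False),rel([0,-.2014,.37],d))
E
```

```text
[[-0.95   0.312 -0.   ]
 [ 0.312  0.95  -0.001]
 [-0.    -0.001 -1.   ]]
(array([-29.87, -25.29, -18.15]), array([-0.1,  0. , 64.2]), array([0.4 , 0.26, 0.42])) (array([-58.87, -54.34, -13.12]), array([-0.1,  0. , 64.2]), array([ 0.585, -0.107,  0.37 ]))
(array([-29.87, -25.29, -18.15]), array([-0.000e+00, -1.000e-01, -1.158e+02]), array([0.4 , 0.26, 0.42])) (array([-58.87, -54.34, -13.12]), array([-0.000e+00, -1.000e-01, -1.158e+02]), array([ 0.585, -0.107,  0.37 ]))
```

Call:
carry_out([
  [[0,0,-4],[0,0,0],0.5],
  [[0,0,-9],[0,0,5],1],
  [[-2,-2,-13],[0,0,12],1],
  [[-5,-4,-16],[0,0,19],1],
  [[-8,-7,-18],[0,0,26],1],
  [[-11,-10,-18],[0,0,33],1],
  [[-14,-12,-18],[0,0,40],1],
  [[-17,-15,-18],[0,0,46],1],
  [[-20,-18,-18],[0,0,52],1],
  [[-23,-20,-18],[0,0,58],1],
  [[-26,-23,-18],[0,0,62],1],
  [[-29.9,-25.3,-18],[0,0,64.2],1],
])

```text
clock: 1.4
tool_pos: [0.3998, 0.2585, 0.4188]
eef_rot: [0.659, 0.752, -0.0, -0.0]
contact_force: [1.1, 0.1, 0.0]
opening: 0.005
finger_force: 0.0
```

```bash
python3 - <<'E'
from h import *
print(r.get_state());print(rel([0,-.2014,.36],down()))
E
```

```text
{'clock': 1.4, 'q': array([-0.77736053,  0.28929382,  0.14895471,  1.71306104, -0.0472455 ,
        1.14326028, -0.4830307 ]), 'qd': array([ 0.77828375,  0.10243282,  0.28051754, -0.13389942, -0.09472361,
        0.02495989,  0.70816133]), 'joint_torque': array([-4.04631123e+00, -3.68039918e+01,  1.01927809e+00, -1.68563122e+01,
        3.53204354e-02,  2.09001177e-01, -9.81120765e-01]), 'tool_pos': array([0.39978166, 0.25848561, 0.41882333]), 'eef_rot': array([ 6.58987168e-01,  7.52154059e-01, -2.09422569e-04, -3.74508050e-04]), 'contact_force': array([1.07025284, 0.09278701, 0.02176337]), 'moment': array([-0.01206127, -0.00685906,  0.03966157]), 'finger_force': 0.0, 'opening': 0.005287478936536237}
(array([-38.63,  13.53,   5.86]), array([-0., -0., -0.]), array([ 0.585, -0.107,  0.36 ]))
```

Call:
carry_out([
  [[-3.5,1,0],[0,0,0],1],
  [[-7,2,0],[0,0,0],1],
  [[-11,4,0],[0,0,0],1],
  [[-15,5,0],[0,0,0],1],
  [[-19,6.5,0],[0,0,0],1],
  [[-23,8,0],[0,0,0],1],
  [[-27,9.5,0],[0,0,0],1],
  [[-31,11,0],[0,0,0],1],
  [[-35,12.3,1],[0,0,0],1],
  [[-37.5,13.2,3],[0,0,0],1],
  [[-38.6,13.5,5],[0,0,0],1],
  [[-38.6,13.5,5.8],[0,0,0],1],
])

```text
clock: 2.6
tool_pos: [0.5841, -0.1068, 0.3584]
eef_rot: [0.66, 0.751, -0.001, -0.001]
contact_force: [-0.3, 0.8, 0.0]
opening: 0.004
finger_force: 0.0
```

```bash
python3 - <<'E'
from h import *
print(rel([0,-.2014,.3034],down()), r.get_state()["q"].round(2))
a=[]
for n in("scene","top"):
    s=r.snapshot(n);u,v=map(int,proj(s,(T@[0,-.2,.3,1])[:3]));u0=max(u-100,0);v0=max(v-95,0);i=s["image"][v0:v0+190,u0:u0+200];a.append(cv2.resize(i,(400,380)));print(n,u0,v0)
cv2.imwrite("pics/a.png",np.hstack(a)[:,:,::-1])
E
```

```text
(array([0.01, 0.07, 5.5 ]), array([-0.2,  0. , -0.2]), array([ 0.585, -0.107,  0.303])) [-0.04  0.54  0.25  1.5  -0.14  1.12  0.37]
scene 107 110
top 261 64
```

View pics/a.png

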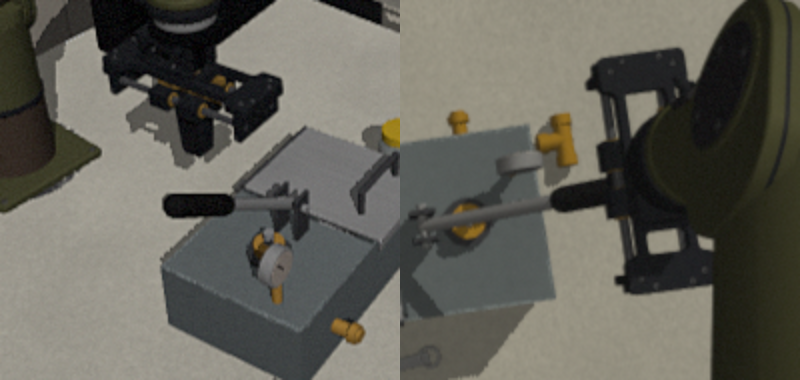

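The close view shows the closed fingers above the grip and centred on the lever line. Next is the first downstroke along the arc.

Call:
carry_out([
  [[0,0,3],[0,0,0],1],
  [[0,0,5],[0,0,0],1],
  [[-0.6,0,6.5],[0,0,0],1],
  [[-1.4,0,8],[0,0,0],1],
  [[-2.4,0,9.5],[0,0,0],1],
  [[-3.2,0,11],[0,0,0],1],
  [[-3.9,0,12.5],[0,0,0],1],
  [[-4.5,0,14],[0,0,0],1],
  [[-5,0,15.5],[0,0,0],1],
  [[-5.3,0,17],[0,0,0],1],
  [[-5.4,0,18.2],[0,0,0],1],
  [[-5.4,0,18.6],[0,0,0],1],
])

```text
clock: 3.9
tool_pos: [0.5927, -0.1527, 0.1761]
eef_rot: [0.657, 0.754, 0.002, -0.002]
contact_force: [-4.2, 8.2, 12.5]
opening: 0.004
finger_force: 6.3
```

```bash
python3 - <<'E'
from h import *
print(rel([0,-.255,.172],down()), r.get_state()["contact_force"])
s=r.snapshot("scene");cv2.imwrite("pics/b.png",cv2.resize(s["image"][140:330,120:320],(800,600))[:,:,::-1])
E
```

```text
(array([-0.69, -0.19,  0.41]), array([ 0. , -0.4,  0.3]), array([ 0.592, -0.16 ,  0.172])) [-4.21991813  8.20441685 12.46482817]
```

View pics/b.png

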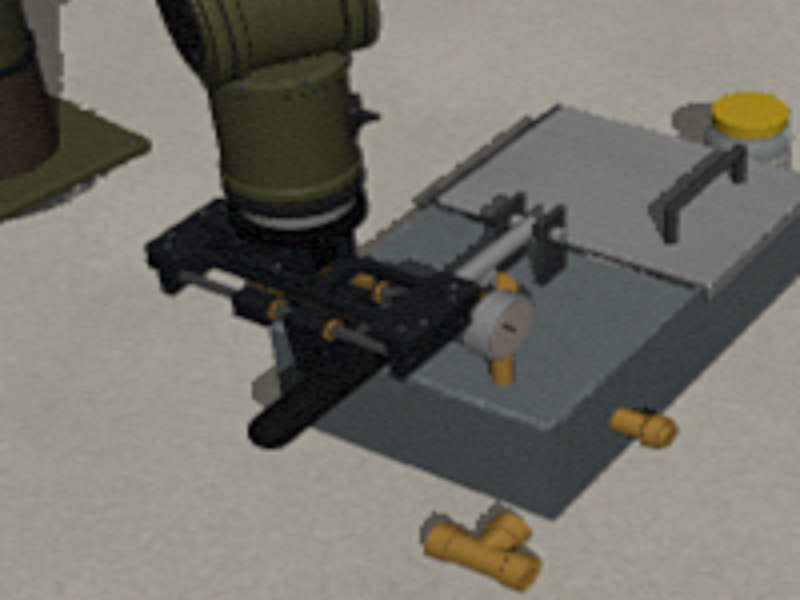

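The grip is almost level, with its end at about (270,430) in the crop, and the fingers are on it. I'll press on to the stop.

Call:
carry_out([
  [[0,0,0.3],[0,0,0],1],
  [[0,0,0.6],[0,0,0],1],
  [[0,0,0.8],[0,0,0],1],
  [[0,0,0.8],[0,0,0],1],
])

```text
clock: 4.35
tool_pos: [0.5928, -0.1529, 0.1717]
eef_rot: [0.657, 0.754, 0.003, -0.001]
contact_force: [-9.0, 8.9, 28.0]
opening: 0.006
finger_force: 13.7
```

At the stop: 28 N, z = 0.172. Now back up above the grip.

Call:
carry_out([
  [[0,0,-1.5],[0,0,0],1],
  [[0.1,0,-3.5],[0,0,0],1],
  [[0.6,0,-5.5],[0,0,0],1],
  [[1.2,0,-7.5],[0,0,0],1],
  [[2.2,0,-9.5],[0,0,0],1],
  [[3.2,0,-11.5],[0,0,0],1],
  [[4.4,0,-13.5],[0,0,0],1],
  [[5.2,0,-15.5],[0,0,0],1],
  [[5.4,0,-17.5],[0,0,0],1],
  [[5.4,0,-18.4],[0,0,0],1],
  [[5.4,0,-18.4],[0,0,0],1],
])

```text
clock: 5.45
tool_pos: [0.586, -0.1041, 0.3527]
eef_rot: [0.658, 0.753, 0.001, 0.002]
contact_force: [-0.6, -0.1, -0.8]
opening: 0.006
finger_force: 0.0
```

```bash
python3 - <<'E'
from h import *
print(rel([0,-.2014,.3034],down()), r.get_state()["contact_force"])
s=r.snapshot("scene");im=s["image"];
for a in(35,28,20): 
  c=np.radians(a);print(a,np.round(proj(s,(T@[0,-.03-.285*np.cos(c),.16+.285*np.sin(c),1])[:3])))
k=(im.max(2)<40).astype(np.uint8);k[:203]=0;k[222:]=0;k[:,:180]=0;k[:,230:]=0;v,u=np.nonzero(k);print(u.min(),u.max(),v.min(),v.max())
E
```

```text
(array([-0.23, -0.19,  4.93]), array([0.2, 0. , 0.1]), array([ 0.585, -0.107,  0.303])) [-0.63497929 -0.09591474 -0.81762615]
35 [189. 213.]
28 [185. 228.]
20 [182. 245.]
189 228 203 218
```

The lever is fully up again: its tip matches the 35-degree prediction at (189,213). Strokes 2 and 3 follow the same way.

Call:
carry_out([
  [[0,0,3.5],[0,0,0],1],
  [[-0.3,0,5],[0,0,0],1],
  [[-1.2,0,7],[0,0,0],1],
  [[-2.4,0,9],[0,0,0],1],
  [[-3.5,0,11],[0,0,0],1],
  [[-4.3,0,13],[0,0,0],1],
  [[-5,0,15],[0,0,0],1],
  [[-5.3,0,16.6],[0,0,0],1],
  [[-5.4,0,17.6],[0,0,0],1],
  [[-5.4,0,18.4],[0,0,0],1],
  [[-5.4,0,18.4],[0,0,0],1],
  [[-5.4,0,18.4],[0,0,0],1],
])

```text
clock: 6.7
tool_pos: [0.5919, -0.1532, 0.1711]
eef_rot: [0.658, 0.753, 0.003, -0.003]
contact_force: [-11.5, 12.4, 41.0]
opening: 0.006
finger_force: 20.6
```

Call:
carry_out([
  [[0,0,-1.5],[0,0,0],1],
  [[0.1,0,-3.5],[0,0,0],1],
  [[0.6,0,-5.5],[0,0,0],1],
  [[1.2,0,-7.5],[0,0,0],1],
  [[2.2,0,-9.5],[0,0,0],1],
  [[3.2,0,-11.5],[0,0,0],1],
  [[4.4,0,-13.5],[0,0,0],1],
  [[5.2,0,-15.5],[0,0,0],1],
  [[5.4,0,-17.5],[0,0,0],1],
  [[5.4,0,-18.4],[0,0,0],1],
  [[5.4,0,-18.4],[0,0,0],1],
  [[5.4,0,-18.4],[0,0,0],1],
])

```text
clock: 7.9
tool_pos: [0.5844, -0.1051, 0.3494]
eef_rot: [0.659, 0.752, -0.001, -0.001]
contact_force: [-0.0, 0.4, 0.2]
opening: 0.002
finger_force: 0.0
```

Call:
carry_out([
  [[0,0,3.5],[0,0,0],1],
  [[-0.3,0,5],[0,0,0],1],
  [[-1.2,0,7],[0,0,0],1],
  [[-2.4,0,9],[0,0,0],1],
  [[-3.5,0,11],[0,0,0],1],
  [[-4.3,0,13],[0,0,0],1],
  [[-5,0,15],[0,0,0],1],
  [[-5.3,0,16.6],[0,0,0],1],
  [[-5.4,0,17.6],[0,0,0],1],
  [[-5.4,0,18.4],[0,0,0],1],
  [[-5.4,0,18.4],[0,0,0],1],
  [[-5.4,0,18.4],[0,0,0],1],
])

```text
clock: 9.1
tool_pos: [0.5918, -0.1535, 0.1711]
eef_rot: [0.658, 0.753, 0.003, -0.003]
contact_force: [-11.2, 12.6, 42.3]
opening: 0.003
finger_force: 21.4
```

Call:
carry_out([
  [[0,0,-1.5],[0,0,0],1],
  [[0.1,0,-3.5],[0,0,0],1],
  [[0.6,0,-5.5],[0,0,0],1],
  [[1.2,0,-7.5],[0,0,0],1],
  [[2.2,0,-9.5],[0,0,0],1],
  [[3.2,0,-11.5],[0,0,0],1],
  [[4.4,0,-13.5],[0,0,0],1],
  [[5.2,0,-15.5],[0,0,0],1],
  [[5.4,0,-17.5],[0,0,0],1],
  [[5.4,0,-18.4],[0,0,0],1],
  [[5.4,0,-18.4],[0,0,0],1],
  [[5.4,0,-18.4],[0,0,0],1],
])

```text
clock: 10.3
tool_pos: [0.5844, -0.1053, 0.3493]
eef_rot: [0.659, 0.752, -0.001, -0.001]
contact_force: [0.6, -0.5, -1.1]
opening: 0.002
finger_force: 0.0
```

Call:
carry_out([
  [[0,0,3.5],[0,0,0],1],
  [[-0.3,0,5],[0,0,0],1],
  [[-1.2,0,7],[0,0,0],1],
  [[-2.4,0,9],[0,0,0],1],
  [[-3.5,0,11],[0,0,0],1],
  [[-4.3,0,13],[0,0,0],1],
  [[-5,0,15],[0,0,0],1],
  [[-5.3,0,16.6],[0,0,0],1],
  [[-5.4,0,17.5],[0,0,0],1],
  [[-5.4,0,18.1],[0,0,0],1],
  [[-5.4,0,18.1],[0,0,0],1],
  [[-5.4,0,18.1],[0,0,0],1],
])

```text
clock: 11.5
tool_pos: [0.5917, -0.1535, 0.1717]
eef_rot: [0.658, 0.753, 0.002, -0.003]
contact_force: [-7.1, 10.8, 27.4]
opening: 0.005
finger_force: 13.5
```

Call:
carry_out([
  [[0,0,-1.5],[0,0,0],1],
  [[0.1,0,-3.5],[0,0,0],1],
  [[0.6,0,-5.5],[0,0,0],1],
  [[1.2,0,-7.5],[0,0,0],1],
  [[2.2,0,-9.5],[0,0,0],1],
  [[3.2,0,-11.5],[0,0,0],1],
  [[4.4,0,-13.5],[0,0,0],1],
  [[5.2,0,-15.5],[0,0,0],1],
  [[5.4,0,-17.5],[0,0,0],1],
  [[5.4,0,-20],[0,0,0],1],
  [[5.4,0,-22],[0,0,0],1],
  [[5.4,0,-22],[0,0,0],1],
])

```text
clock: 12.7
tool_pos: [0.586, -0.1055, 0.3909]
eef_rot: [0.659, 0.752, 0.001, 0.001]
contact_force: [0.7, -0.1, -0.9]
opening: 0.004
finger_force: 0.0
```

```bash
python3 - <<'E'
from h import *
print(rel([.065,.096,.28],down()))
s=r.snapshot("scene");t=r.snapshot("top")
im=s["image"];k=(im.max(2)<55).astype(np.uint8);m=np.zeros_like(k);m[183:217,280:310]=k[183:217,280:310]
n,l,st,ce=cv2.connectedComponentsWithStats(m);print(st,ce)
print("pred bar ends scene",[np.round(proj(s,(T@[.065,.096+d,.153,1])[:3]),1) for d in(-.05,0,.05)])
print("pred bar ends top",[np.round(proj(t,(T@[.065,.096+d,.153,1])[:3]),1) for d in(-.05,0,.05)])
a=cv2.resize(im[170:230,260:340],(400,300),interpolation=0);b=cv2.resize(t["image"][130:190,180:260],(400,300),interpolation=0)
cv2.imwrite("pics/c.png",np.hstack([a,b])[:,:,::-1])
E
```

```text
(array([29.67,  6.29, 11.08]), array([ 0.2,  0.1, -0.1]), array([0.61 , 0.197, 0.28 ]))
[[     0      0    512    384 196469]
 [   285    186     22     31    137]
 [   294    192      1      1      1]
 [   291    195      1      1      1]] [[255.47192178 191.49477017]
 [295.22627737 198.97080292]
 [294.         192.        ]
 [291.         195.        ]]
pred bar ends scene [array([286. , 206.8]), array([295. , 197.1]), array([303.6, 187.9])]
pred bar ends top [array([237.9, 154.2]), array([217.1, 157.1]), array([196.4, 160.1])]
```

View pics/c.png

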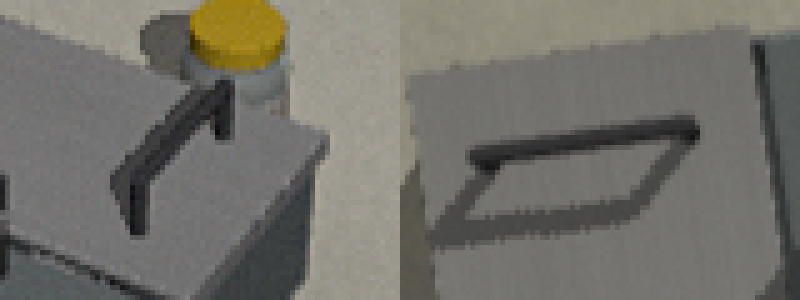

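The handle bar in the top view runs (194,161)-(239,155), centre (217,158.3), within 3 mm of the prediction (217,157). I'll go above it with the gripper open.

Call:
carry_out([
  [[2,0.5,0],[0,0,0],0.5],
  [[5,1,0],[0,0,0],0],
  [[9,2,0],[0,0,0],0],
  [[13,3,0],[0,0,0],0],
  [[17,4,0],[0,0,0],0],
  [[21,5,0],[0,0,0],0],
  [[25,5.5,2],[0,0,0],0],
  [[28,6,5],[0,0,0],0],
  [[29.5,6.1,8],[0,0,0],0],
  [[29.7,6.1,11],[0,0,0],0],
  [[29.7,6.1,14],[0,0,0],0],
  [[29.7,6.1,15],[0,0,0],0],
])

```text
clock: 14.0
tool_pos: [0.603, 0.1969, 0.2344]
eef_rot: [0.659, 0.752, -0.004, -0.002]
contact_force: [-0.8, -0.3, -0.3]
opening: 1.002
finger_force: 0.0
```

```bash
python3 - <<'E'
from h import *
print(rel([.062,.096,.135],down()),r.get_state()["q"].round(2))
s=r.snapshot("scene");t=r.snapshot("top")
a=cv2.resize(s["image"][110:260,210:350],(400,428));b=cv2.resize(t["image"][90:240,150:290],(400,428))
cv2.imwrite("pics/d.png",np.hstack([a,b])[:,:,::-1])
E
```

```text
(array([-0.08,  0.46,  9.94]), array([-0.5,  0.1,  0. ]), array([0.607, 0.196, 0.135])) [-0.5   0.72  0.21  1.54 -0.18  0.91 -0.1 ]
```

View pics/d.png

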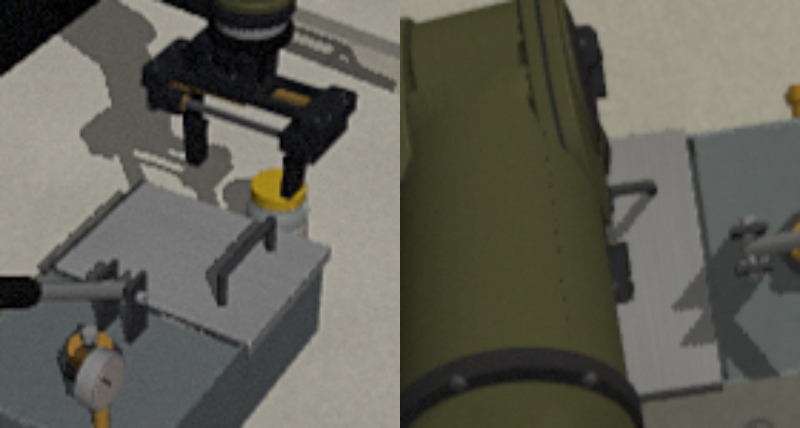

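The fingers hang open on either side of the handle line. I'll descend and look at the force before closing.

Call:
carry_out([
  [[0,0.2,1.5],[0,0,0],0],
  [[0,0.2,3.5],[0,0,0],0],
  [[0,0.2,5.5],[0,0,0],0],
  [[0,0.2,7.5],[0,0,0],0],
  [[0,0.2,9],[0,0,0],0],
  [[0,0.2,9.7],[0,0,0],0],
  [[0,0.2,9.7],[0,0,0],0],
])

```text
clock: 14.8
tool_pos: [0.6082, 0.1978, 0.1422]
eef_rot: [0.659, 0.752, -0.0, -0.0]
contact_force: [0.3, 1.2, 0.3]
opening: 1.002
finger_force: 0.0
```

Call:
carry_out([
  [[0,0,0],[0,0,0],0.5],
  [[0,0,0],[0,0,0],0.8],
  [[0,0,0],[0,0,0],1],
  [[0,0,0],[0,0,0],1],
  [[0,0,0],[0,0,0],1],
  [[0,0,0],[0,0,0],1],
  [[0,0,0],[0,0,0],1],
], newtons=30)

```text
clock: 15.5
tool_pos: [0.6083, 0.198, 0.1427]
eef_rot: [0.659, 0.752, 0.0, -0.0]
contact_force: [0.6, 0.0, -0.3]
opening: 0.386
finger_force: 0.0
```

Call:
carry_out([
  [[0,0,0.4],[0,0,0],0.6],
  [[0,0,0.8],[0,0,0],0.6],
  [[0,0,0.8],[0,0,0],0.8],
  [[0,0,0.8],[0,0,0],1],
  [[0,0,0.8],[0,0,0],1],
  [[0,0,0.8],[0,0,0],1],
  [[0,0,0.8],[0,0,0],1],
  [[0,0,0.8],[0,0,0],1],
  [[0,0,0.8],[0,0,0],1],
  [[0,0,0.8],[0,0,0],1],
  [[0,0,0.8],[0,0,0],1],
  [[0,0,0.8],[0,0,0],1],
])

```text
clock: 16.7
tool_pos: [0.6095, 0.1981, 0.135]
eef_rot: [0.659, 0.752, 0.001, 0.001]
contact_force: [5.9, -0.3, -2.5]
opening: 0.096
finger_force: 29.9
```

```bash
python3 - <<'E'
from h import *
s=r.get_state();print(s["tool_pos"],s["opening"],s["finger_force"],s["contact_force"],s["q"].round(2))
E
```

```text
[0.60945301 0.19807773 0.13502968] 0.09577422669991849 29.949544966220856 [ 5.87997101 -0.28010335 -2.50449801] [-0.48  0.84  0.18  1.62 -0.21  0.7  -0.07]
```

The bar is gripped at 30 N, opening 0.096. I'll lift along the arc to 20 degrees first.

Call:
carry_out([
  [[0,-0.2,-0.75],[-0.6,0,0],1],
  [[0,-0.4,-1.5],[-1.2,0,0],1],
  [[0,-0.6,-2.25],[-1.8,0,0],1],
  [[0,-0.9,-3.0],[-2.4,0,0],1],
  [[0,-1.2,-3.7],[-3,0,0],1],
  [[0,-1.55,-4.4],[-3.6,0,0],1],
  [[0,-1.95,-5.1],[-4.2,0,0],1],
  [[0,-2.35,-5.75],[-4.8,0,0],1],
  [[0,-2.35,-5.75],[-4.8,0,0],1],
])

```text
clock: 17.6
tool_pos: [0.585, 0.1946, 0.1934]
eef_rot: [0.658, 0.752, 0.032, 0.028]
contact_force: [4.4, -0.5, -2.0]
opening: 0.091
finger_force: 29.8
```

```bash
cat >> h.py <<'E'
def lidang():
    s=r.get_state();R0=R.from_quat(s["eef_rot"]).as_matrix()
    g=np.linalg.inv(T)@np.r_[s["tool_pos"]-.019*R0[:,2],1]
    d=g[:3]-[-.110,.096,.111];d[0]-=DX
    return np.degrees(np.arctan2(d[2],d[0])-np.arctan2(42,175)),np.hypot(d[0],d[2]),d.round(4)
DX=0
E
python3 - <<'E'
from h import *
print(lidang(),r.get_state()["q"].round(2),np.hypot(.175,.042))
t=r.snapshot("scene")
cv2.imwrite("pics/e.png",cv2.resize(t["image"][80:290,180:360],(600,600))[:,:,::-1])
E
```

```text
(np.float64(20.799531645273373), np.float64(0.17983198539728573), array([0.1486, 0.0012, 0.1013])) [-0.53  0.71  0.21  1.74 -0.19  0.63 -0.09] 0.17996944185055416
```

View pics/e.png

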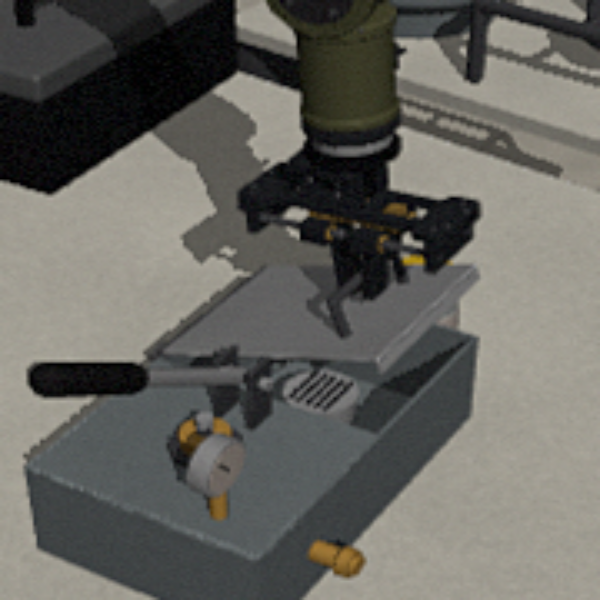

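The lid is open about 20 degrees with the strainer visible, the lever is up, and the grasp radius of 0.180 m matches. Continuing to 50 degrees.

Call:
carry_out([
  [[0,-0.35,-0.7],[-0.6,0,0],1],
  [[0,-0.77,-1.33],[-1.2,0,0],1],
  [[0,-1.2,-2.0],[-1.8,0,0],1],
  [[0,-1.66,-2.61],[-2.4,0,0],1],
  [[0,-2.15,-3.22],[-3,0,0],1],
  [[0,-2.65,-3.8],[-3.6,0,0],1],
  [[0,-3.2,-4.36],[-4.2,0,0],1],
  [[0,-3.74,-4.89],[-4.8,0,0],1],
  [[0,-4.35,-5.4],[-5.4,0,0],1],
  [[0,-4.94,-5.86],[-6,0,0],1],
  [[0,-5.57,-6.32],[-6.6,0,0],1],
  [[0,-6.2,-6.75],[-7.2,0,0],1],
])

```text
clock: 18.85
tool_pos: [0.5159, 0.1849, 0.2536]
eef_rot: [0.655, 0.748, 0.077, 0.068]
contact_force: [0.7, -4.3, -8.7]
opening: 0.09
finger_force: 30.3
```

Call:
carry_out([
  [[0,0,0],[0,0,0],1],
  [[0,0,0],[0,0,0],1],
  [[0,0,0],[0,0,0],1],
  [[0,0,0],[0,0,0],1],
  [[0,0,0],[0,0,0],1],
])

```text
clock: 19.35
tool_pos: [0.5168, 0.185, 0.2531]
eef_rot: [0.655, 0.748, 0.077, 0.068]
contact_force: [-0.6, -4.6, -9.5]
opening: 0.089
finger_force: 30.3
```

```bash
python3 - <<'E'
from h import *
s=r.get_state();print(lidang(),s["q"].round(2),s["contact_force"],s["opening"],s["finger_force"])
t=r.snapshot("scene")
for th in(45,50,55): # lid free-edge corners, predicted pixels in the crop
    c=np.radians(th);u=np.array([np.cos(c),np.sin(c)])*.226
    print(th,[((np.array(proj(t,(T@[-.11+u[0],.096+d,.111+u[1],1])[:3]))-[180,80])*[600/180,600/210]).round() for d in(-.086,.086)])
cv2.imwrite("pics/f.png",cv2.resize(t["image"][80:290,180:360],(600,600))[:,:,::-1])
E
```

```text
(np.float64(50.768116215667604), np.float64(0.17834434625889856), array([0.0774, 0.0007, 0.1607])) [-0.64  0.51  0.27  1.98 -0.16  0.47 -0.15] [-0.59252171 -4.63686204 -9.53068823] 0.08858570128724064 30.344910621643066
45 [array([315., 276.]), array([423., 187.])]
50 [array([299., 259.]), array([408., 172.])]
55 [array([282., 243.]), array([392., 156.])]
```

View pics/f.png

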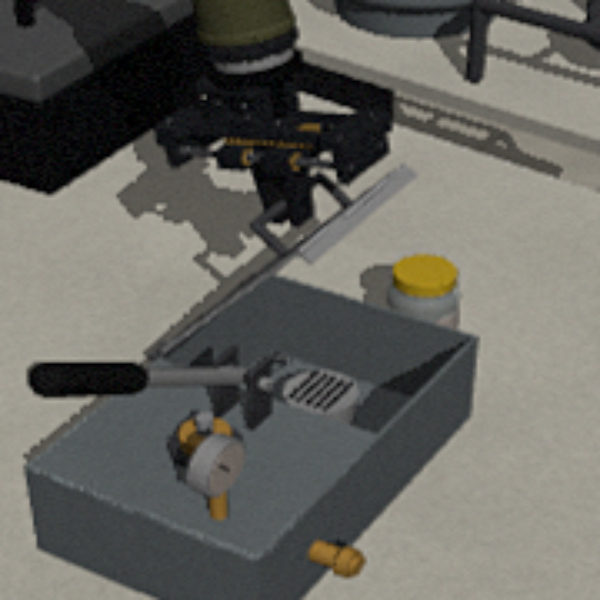

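The lid's free-edge corners are at about (300,252) and (407,165), which is roughly 51 degrees and agrees with the arm's own reading of 50.8. The lever is up, and the jar is untouched. Handing in.

```bash
python3 -c "
from plant import r
print(r.finish_job())"
```

```text
the job is handed in; nothing more can be done
None
```

I made four full lever strokes, then handed the job in with the arm holding the lid open at about 51° and the lever up; the jar, wrench and tee were not touched.

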